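# Free the relief pin and set the bleed cap of the curing pot

### The arm

A 7-joint arm with a two-finger parallel gripper is mounted at the origin on a cart in front of the work surface, level with it; the furniture and walls round the work are solid. World frame = base frame: x ahead of the robot, y to its left, z up, the work surface at z = 0. Lengths are in m, angles in rad, forces in N, time in s.
With the tool pointing down it reaches from about 0.35 to 0.9 m from the base axis. Payload 8.1 kg.
Tool frame: the origin (TCP) lies at the very end of the fingers, on their centre line; the grasp point (between the pads) lies 19 mm behind it (arm.grasp_offset is the distance from the TCP to the grasp point, in m); z points along the fingers, y is the direction in which the jaws open and shut (so a half turn about z gives the same grasp; the last joint's range is limited). The gripper opens to 92 mm and grips with 3 to 60 N. Pads are 19 mm wide; open, the fingers measure 130 mm over their backs; the gripper's body (75 mm by 190 mm) begins 47 mm behind the grasp point.
Start: joints at [1.06, 0.434, 0.025, 1.573, -0.012, 1.134, -0.075], TCP at [0.248, -0.574, 0.227] pointing down, gripper open.
Joint ranges: [-2.62, 2.62], [-0.44, 2.09], [-1.27, 1.32], [0.08, 2.57], [-1.32, 4.46], [0.12, 2], [-2.74, 2.74]. Speed limits (rad/s): [2.22, 2.22, 3.01, 3.01, 3.14, 3.14, 3.14].

### API

Orientations are given as a rotation vector (axis times angle).
In Python, from cell import arm, eyes, workorder gives the robot as it stands.
- The arm moves only by the shell command python3 -m inch 'ROWS' [FORCE]. ROWS is JSON, a list that holds one entry, the list of rows, each a list of 5 numbers: the closure, from 0 (fully open) to 1 (shut), then the shift along the tool's x, y, z in mm, then the turn about the tool's z in degrees. A call has 1 to 12 rows; each row shifts and turns the pose as measured when the row begins, along the tool's axes as they then stand; what a row does not reach is not made up. A row lasts 1/10 s, in which the tool goes at most 50 mm and 8.59 degrees, less where a joint would pass 70% of its speed; a pose out of reach is approached as far as the arm can. A call with a gripper value outside its range is refused whole. The fingers move at their own pace and stop on an object; FORCE is the grip in N (left out, the last holds). Time passes only in rows, so rows that do not move let the fingers close. It gives the time, the measured TCP pose, the force and the opening at its end, in the units of the state.
- arm.observe(): the state, without advancing time (a new reading comes with each control period).
- eyes.get_image(name): name is "scene" or "top"; returns a dict with "frame" (480x640x3 uint8, blue, green, red), "intrinsics" (3x3 intrinsics, pixels), "rvec" (rotation vector, rad) and "tvec" (3), from world to camera coordinates, as OpenCV has them. Camera axes: x right, y down, z forward; pixel columns grow to the right and rows downward; lengths in m; the calibration is good to about 2 mm. A picture is of the moment at which its call begins. There is no depth.
- workorder.sign_off(): hands the job in, once; it reports no verdict.
The state is a dict: "clock": time; "joints": joint angles; "dq": joint speeds; "joint_efforts": joint torques, N m; "position": TCP position; "ee_rot": TCP orientation; "force": force on the tool from outside, world axes, zero at the start; "ft_torque": the same for the moment, N m; "width": opening from 0.0 (shut) to 1.0 (fully open).
Only numpy, scipy, OpenCV 4.12 (cv2) and the standard library are available. Lean on these libraries where they do the work, as an engineer would, in place of code of your own. Each camera call takes 0.05 s, during which the arm holds its last target.

### The job

Get the curing pressure pot ready: with the palm mallet, tap the red sprung relief pin on its lid fully down to free it, let it spring back up, and stand the mallet back upright on the worktop. Then screw the blue bleed cap clockwise until it bottoms out and back it off a quarter turn. Finish with the gripper still holding the cap in that position; do not press the pin with the fingers, and leave the other bottles and jars where they stand.

Things in the scene. Friction and masses are not known exactly. Their poses are not given: they have to be found in the camera images.
- pressure_pot: round aluminium pressure pot with a grey lid, fixed to the worktop; body 140 mm wide, lid 160 mm wide with its flat top 100 mm above the worktop; four steel clamps at the rim reach to 4 mm above the lid; a gauge stands out on its -x side. Origin under the centre of the pot on the worktop, z up. The bleed cap's axis stands at x=0, y=+40 mm in this frame, the relief pin's axis at x=0, y=-45 mm
- bleed_cap: blue round ribbed cap, 36 mm across and 30 mm tall, axis upright, white index mark on its top along its own +x; origin at the centre of its underside, on its axis, z up; it turns and rises with the thread. Its underside is 110 mm above the worktop when bottomed out. It is already started on its thread and cannot come off. Below it is a steel shoulder, 40 mm across and 10 mm tall, on the lid
- cap_thread (a joint): angle (rad) by which the cap is unscrewed from the bottom: 0 bottomed out on a hard stop, grows anticlockwise seen from above, at most 3.3; at the start between 2.0 and 2.9. The cap rises 8 mm a full turn; it turns against about 0.06 N m of friction and stays where it is left
- pin_top (a point): top of the red round head of the relief pin, 16 mm across and 6 mm thick on a 10 mm steel stem; the point is the centre of its flat top, which is 130 mm above the worktop when up; z up
- relief_pin (a joint): travel (m) of the relief pin downward: 0 up, 0.007 fully down on its stop; its spring gives about 4 N at the start of the travel and 12 N at the bottom, and brings it back up when let go
- panel_edge (a point): foot of the front edge of a fixed upright cabinet panel that stands on the worktop between sink and pot: 20 mm thick in y, it runs from this edge 345 mm away from the robot (+x) and is 1.3 m tall; carry things past in front of it, at x below about 0.5
- mallet: palm mallet standing on its striking face: white round head 42 mm across and 32 mm tall with a thin steel band (43 mm), above it an upright round wooden handle 22 mm across and 65 mm tall; 97 mm tall in all, about 0.18 kg; origin at the centre of the striking face (its underside), z up along the handle
- cement_pot: small white cement pot with a turquoise lid, 47 mm wide, 40 mm tall; a bystander, origin at the centre of its underside
- dropper_bottle: white dropper bottle with a blue cap, 29 mm wide, 62 mm tall; a bystander, origin at the centre of its underside
- brown_jar: brown jar with a black lid, 44 mm wide, 52 mm tall; a bystander, origin at the centre of its underside
There are look-alikes about, which are no part of the job. Leave any yellow look-alike of the mallet alone.

How it is judged:
By the outcome, as a careful person would: the job done as asked, in the order asked, and still so for the second after the job is handed in, while the arm keeps its last pose, push and grip.
It also fails if it takes over 67 s, if anything falls off the work surface, if the arm or the gripper's body presses on something with over 40 N, if the wrist force passes 120 N, or if a joint passes its speed limit or range.

## Working session

There is one attempt and no reset: what is moved stays moved. The work goes in short steps, Python scripts to look and compute and a shell command to move; the robot and the scene stay as the last step left them, time stands still between calls to the robot, and variables do not carry over. Pictures are saved under pics/ and viewed, and the job is handed in when it is done.

```bash
ls; mkdir -p pics
python3 - <<'E'
from cell import arm, eyes
import cv2
s=arm.observe(); print(s, arm.grasp_offset)
for n in ("scene","top"):
    d=eyes.get_image(n); cv2.imwrite(f"pics/{n}0.png",d["frame"]); print(n,d["intrinsics"],d["rvec"],d["tvec"])
E
```

```text
pics
{'clock': 0.0, 'joints': array([ 1.0604114 ,  0.43520377,  0.02498722,  1.57407637, -0.0115822 ,
        1.13400408, -0.07512116]), 'dq': array([ 0.00125816,  0.00180167, -0.00047151,  0.00169741,  0.00162678,
        0.00027472,  0.00030175]), 'joint_efforts': array([-1.93107786e-03, -6.67856669e+01,  9.83639807e-01, -3.14450204e+01,
       -6.07229560e-02,  4.30070807e-02,  2.31815529e-04]), 'position': array([ 0.24759647, -0.57331833,  0.2259651 ]), 'ee_rot': array([-3.07510456e+00, -6.35671915e-01,  7.38575451e-04]), 'force': array([-0.21741236, -0.10410865, -0.15344038]), 'ft_torque': array([ 0.04234145, -0.02814483,  0.01211384]), 'width': 0.9987845737024326} 0.0188
scene [[501.07662452   0.         314.93517584]
 [  0.         501.07662452 238.44102147]
 [  0.           0.           1.        ]] [ 0.9317977  -2.18008949  1.36706771] [0.3438024  0.29000217 0.58178796]
top [[467.24637303   0.         326.65773865]
 [  0.         467.24637303 239.37722422]
 [  0.           0.           1.        ]] [ 2.17314196 -2.11334379  0.11290231] [-0.05676294  0.54169409  0.96429044]
```

View pics/scene0.png

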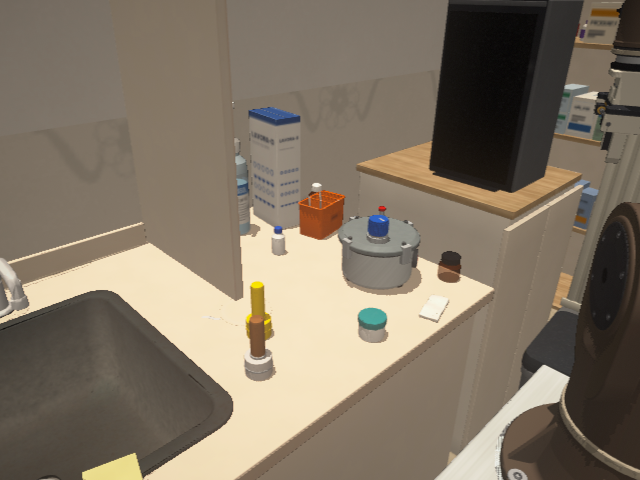

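View pics/top0.png

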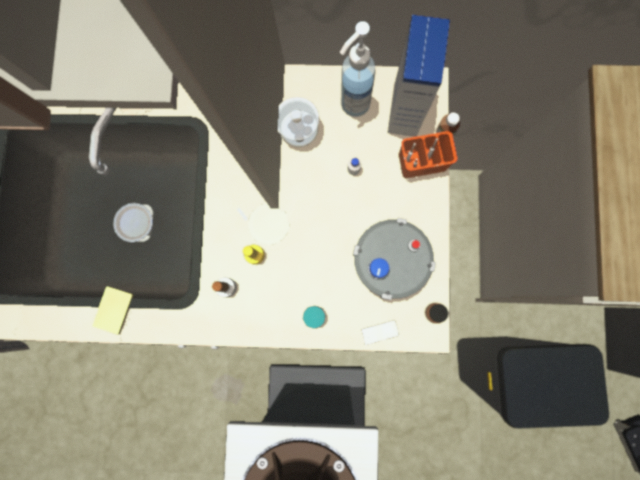

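The scene view shows the mallet (white head, brown handle) at about (258,350), with a yellow look-alike behind it at (258,310). The pot is at (380,250), with its blue cap at (378,226) and red pin at (382,212). In the top view the pot is at (395,259), cap (379,268), pin (415,244), mallet (224,287) and yellow look-alike (254,254). The brown-handled mallet with the white head and steel band is the one that fits, so I'll confirm that in enlarged crops.

```bash
cat > h.py <<'E'
import numpy as np, cv2
from cell import arm, eyes
def cam(n):
    d=eyes.get_image(n); d["R"]=cv2.Rodrigues(np.array(d["rvec"],float))[0]; return d
def back(d,u,v,z):
    R,t,K=d["R"],np.array(d["tvec"]).ravel(),d["intrinsics"]
    c=-R.T@t; r=R.T@np.linalg.inv(K)@np.array([u,v,1.]); return c+r*(z-c[2])/r[2]
def proj(d,P):
    return cv2.projectPoints(np.array(P,float).reshape(-1,3),np.array(d["rvec"],float),np.array(d["tvec"],float),d["intrinsics"],None)[0].reshape(-1,2)
def crop(d,x0,y0,w,h,s,fn):
    cv2.imwrite(fn,cv2.resize(d["frame"][y0:y0+h,x0:x0+w],None,fx=s,fy=s,interpolation=cv2.INTER_CUBIC))
E
python3 - <<'E'
from h import *
d=cam("top"); crop(d,200,230,80,70,8,"pics/t_mal.png"); crop(d,345,210,100,100,6,"pics/t_pot.png")
s=cam("scene"); crop(s,235,275,60,110,5,"pics/s_mal.png"); crop(s,330,195,100,100,6,"pics/s_pot.png")
print("campos",-d["R"].T@np.array(d["tvec"]).ravel(),-s["R"].T@np.array(s["tvec"]).ravel())
print("pot ctr",back(d,395,259,.1),"cap",back(d,379,268,.143),"pin",back(d,415,244,.13),"mal",back(d,217,287,.097),"yel",back(d,249,252,.097))
print("jar",back(d,437,313,.052),"cem",back(d,314,317,.04),"drop",back(d,354.5,163,.062),"panel",back(d,275,208,0))
E
```

```text
campos [ 0.4148217  -0.06724753  1.0246518 ] [-0.0390042   0.52625619  0.51216372]
pot ctr [ 0.4990176  -0.17969977  0.1       ] cap [ 0.47727536 -0.14461275  0.143     ] pin [ 0.52623473 -0.21403494  0.13      ] mal [0.43383946 0.1717798  0.097     ] yel [0.50536807 0.11153433 0.097     ]
jar [ 0.39486206 -0.27238745  0.052     ] cem [ 0.3787596  -0.02020263  0.04      ] drop [ 0.70431696 -0.09658539  0.062     ] panel [0.61522942 0.0768875  0.        ]
```

View pics/t_mal.png

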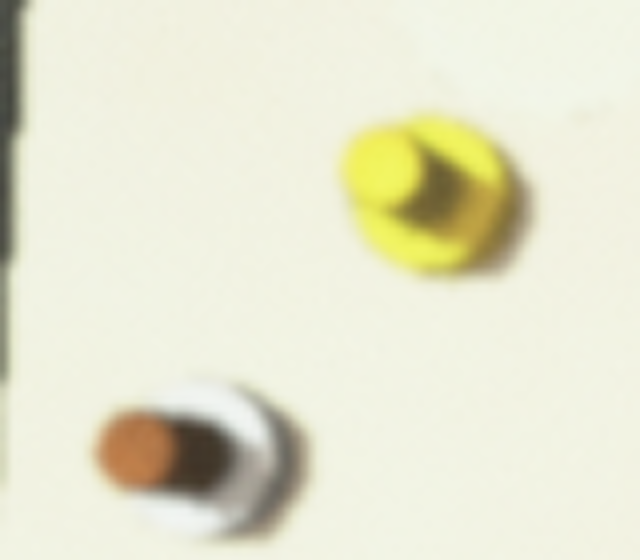

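View pics/t_pot.png

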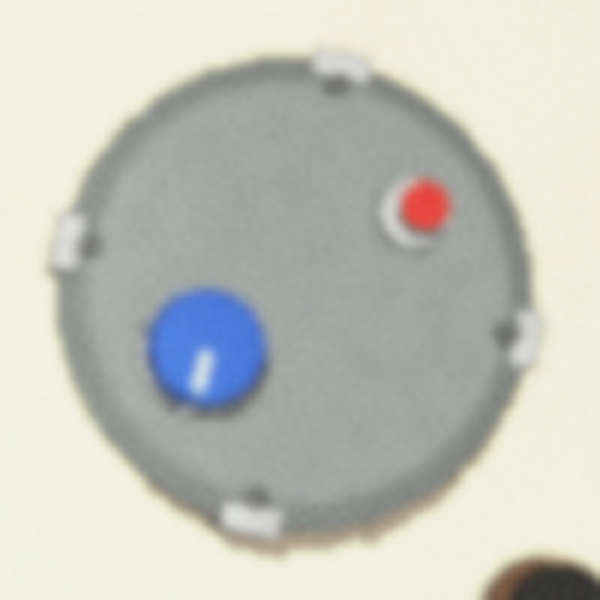

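View pics/s_mal.png

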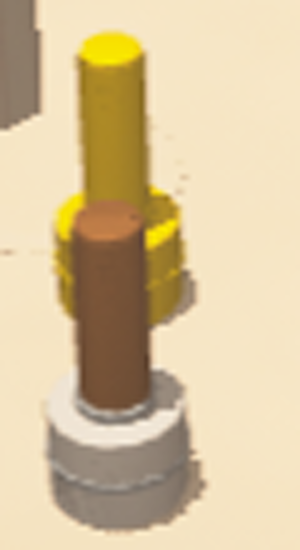

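View pics/s_pot.png

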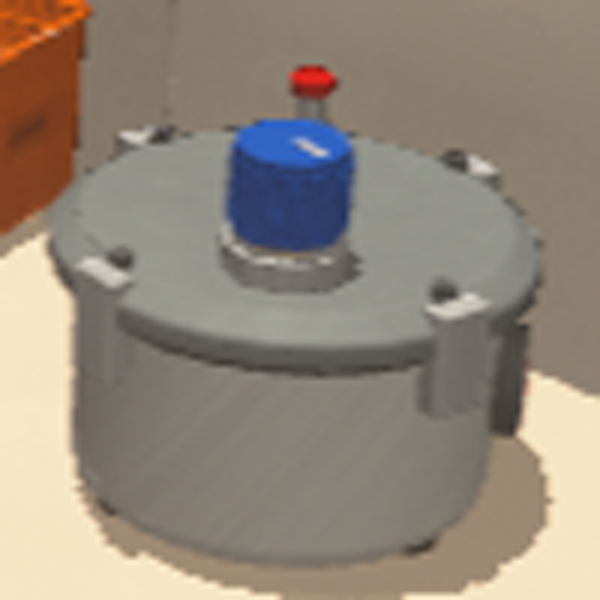

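The crops confirm it: white head, steel band and wooden handle. The yellow one beside it stays untouched. Next I'll refine the poses with both cameras.

```bash
cat > m.py <<'E'
from h import *
from scipy.optimize import least_squares
def tri(obs):
    def f(P): return np.concatenate([proj(d,P)[0]-uv for d,uv in obs])
    r=least_squares(f,[.5,0,.1]); return r.x,np.abs(r.fun).max()
def cen(d,lo,hi,box,):
    x0,y0,w,h=box; hsv=cv2.cvtColor(d["frame"][y0:y0+h,x0:x0+w],cv2.COLOR_BGR2HSV)
    m=cv2.inRange(hsv,np.array(lo),np.array(hi)); n,l,st,c=cv2.connectedComponentsWithStats(m)
    i=1+np.argmax(st[1:,4]); return c[i]+[x0,y0],st[i]
E
python3 - <<'E'
from m import *
t,s=cam("top"),cam("scene")
p,_=cen(t,(0,150,120),(8,255,255),(405,233,22,22)); print("pin px",p,_,back(t,*p,.1295))
p2,_=cen(s,(0,150,60),(8,255,255),(374,200,16,16)); print(p2,_, tri([(t,p),(s,p2)]))
p,_=cen(t,(100,120,100),(125,255,255),(360,250,40,40)); print("cap px",p,_,back(t,*p,.140))
# mark
f=t["frame"][262:278,368:392]; g=f.min(axis=2).astype(int); print(g)
p,_=cen(t,(5,90,150),(20,255,255),(205,275,26,26)); print("mal",p,_,back(t,*p,.097))
# scene: mallet handle top ellipse crop (108,220)/5
q=np.array([(108+.5)/5-.5+235,(219+.5)/5-.5+275]); print(tri([(t,p),(s,q)]))
c=back(t,*p,.097)
for d,n,b,k in((t,"t",(200,260,50,50),10),(s,"s",(230,300,60,90),6)):
    im=cv2.resize(d["frame"][b[1]:b[1]+b[3],b[0]:b[0]+b[2]],None,fx=k,fy=k,interpolation=cv2.INTER_CUBIC)
    for z,r in((0,.021),(.032,.021),(.097,.011)):
        a=np.linspace(0,6.28,60); P=np.c_[c[0]+r*np.cos(a),c[1]+r*np.sin(a),0*a+z]
        q=(proj(d,P)-b[:2]+.5)*k-.5; cv2.polylines(im,[q.astype(int)],True,(0,255,0),1)
    cv2.imwrite(f"pics/ov_{n}.png",im)
E
```

```text
pin px [415.47058824 243.85294118] [ 8  8  6  7 34] [ 0.52660574 -0.2150161   0.1295    ]
[381.61290323 208.12903226] [ 4  6  8  5 31] (array([ 0.52671225, -0.21513572,  0.1287295 ]), np.float64(0.006894690379056101))
cap px [379.09163347 267.23904382] [ 10   9  19  19 251] [ 0.47893179 -0.14502733  0.14      ]
[[161 160 141 110  84  78  76  77  79  74  76  76  76  77  72  72  71  77
   90 120 145 159 161 161]
 [157 142 123  93  82  79  75  76  80  78  76  77  74  73  75  76  73  73
   81 101 133 154 160 162]
 [149 129 103  80  76  79  78  79  78  78  77  78  72  75  77  75  75  75
   77  88 114 142 159 164]
 [147 122  91  81  80  80  79  78  79  76  77  75  77  76  74  71  73  74
   75  78 103 140 157 162]
 [153 124  89  81  78  83  81  81  81  79  77  80  78  78  73  75  72  75
   75  74  97 131 157 161]
 [161 129  90  80  80  81  78  78  82  84  93  97  89  78  75  75  73  71
   73  76  91 123 148 161]
 [158 125  85  78  80  81  81  79  82 100 129 141 116  87  74  76  73  74
   73  76  89 124 147 159]
 [159 125  85  75  80  81  81  78  85 117 168 180 142  92  75  77  72  72
   72 
[... 290 characters left out ...]
75  74
   73  79  98 124 150 161]
 [160 156 131  93  79  75  77  84 121 175 194 163 107  82  77  76  75  73
   71  85 112 138 156 163]
 [162 157 142 109  80  73  73  84 114 162 173 142  99  80  78  74  76  75
   82  99 124 148 159 163]
 [165 159 146 125  99  80  74  77  97 127 131 109  84  77  74  73  79  85
   97 115 138 156 161 162]
 [165 160 156 142 122  99  83  81  88  91  96  85  79  75  79  80  87  99
  114 134 149 157 161 161]
 [165 163 161 154 138 120 110 109 106 100  87  84  86  86  91  92 103 114
  137 151 159 159 163 161]]
mal [216.21875  285.859375] [ 7  7  9  9 64] [0.43604767 0.17347501 0.097     ]
(array([0.43603682, 0.17335911, 0.0974439 ]), np.float64(0.0003610457671356926))
```

```bash
python3 -c "
import cv2,numpy as np
a=cv2.imread('pics/ov_t.png');b=cv2.imread('pics/ov_s.png');h=max(a.shape[0],b.shape[0]);o=np.zeros((h,a.shape[1]+b.shape[1],3),np.uint8);o[:a.shape[0],:a.shape[1]]=a;o[:b.shape[0],a.shape[1]:]=b;cv2.imwrite('pics/ov.png',cv2.resize(o,None,fx=.85,fy=.85));print(o.shape)"
```

```text
(540, 860, 3)
```

View pics/ov.png

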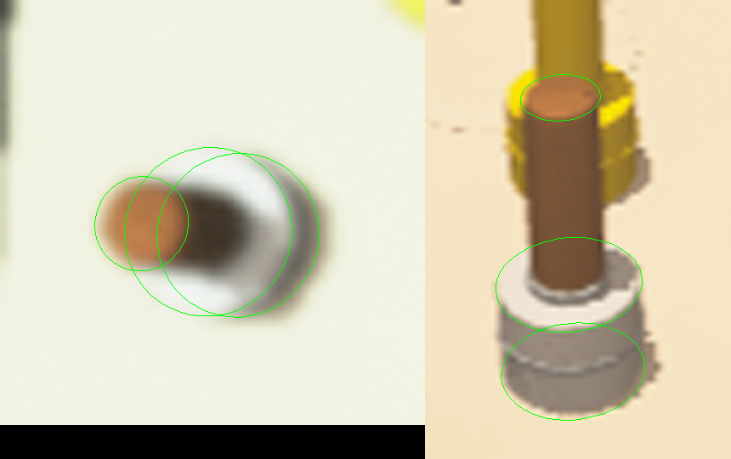

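```bash
cat > d.py <<'E'
import sys,numpy as np,cv2
from cell import arm
s=arm.observe(); R=cv2.Rodrigues(np.array(s["ee_rot"],float))[0]; p=np.array(s["position"])
print("t",round(s["clock"],2),"p",p.round(4),"yaw_y",round(np.degrees(np.arctan2(R[1,1],R[0,1])),2),"tilt",np.degrees(R[:2,2]).round(2),"F",np.round(s["force"],1),"M",np.round(s["ft_torque"],2),"w",round(s["width"]*92,1),"q",np.round(s["joints"],2))
if len(sys.argv)>3: print("d_tool mm",(R.T@(np.array(list(map(float,sys.argv[1:4])))-p)*1000).round(1))
E
python3 -m inch '[[[0,36,-28,-3,0],[0,36,-28,-3,0],[0,36,-28,-3,0],[0,36,-28,-3,0]]]'; python3 d.py 0.42 -0.25 0.25
```

```text
clock: 0.7
position: [0.3329, -0.4154, 0.2369]
ee_rot: [3.079, 0.616, -0.006]
force: [0.7, 0.1, -0.2]
width: 1.001
t 0.7 p [ 0.3329 -0.4154  0.2369] yaw_y -67.37 tilt [-0.2  -0.11] F [ 0.7  0.1 -0.2] M [ 0.01 -0.09 -0.02] w 92.1 q [ 0.82  0.28 -0.04  1.78  0.02  1.08 -0.4 ]
d_tool mm [ 144.  -119.1  -13.7]
```

```bash
python3 -m inch '[[[0,36,-30,-3,0],[0,36,-30,-3,0],[0,36,-30,-3,0],[0,36,-30,-4,0],[0,11,-45,0,0],[0,11,-45,0,0],[0,11,-45,0,0],[0,11,-45,0,0]]]'; python3 d.py 0.4355 0.173 0.20
```

```text
clock: 1.5
position: [0.3957, -0.0515, 0.2507]
ee_rot: [3.076, 0.618, 0.003]
force: [1.6, -0.0, 0.3]
width: 1.0
t 1.5 p [ 0.3957 -0.0515  0.2507] yaw_y -67.26 tilt [ 0.15 -0.23] F [ 1.6 -0.   0.3] M [ 0.04 -0.07  0.  ] w 92.0 q [ 0.3   0.06 -0.32  2.02  0.03  1.06 -1.21]
d_tool mm [ 123.4 -191.9   49.9]
```

```bash
python3 -m inch '[[[0,22,-35,0,0],[0,22,-35,0,0],[0,22,-35,0,0],[0,0,0,0,8],[0,0,0,0,8],[0,0,0,0,8],[0,0,0,0,0]]]'; python3 d.py 0.4355 0.173 0.15
```

```text
clock: 2.2
position: [0.4139, 0.0841, 0.252]
ee_rot: [3.139, -0.038, 0.011]
force: [0.1, -0.1, -0.2]
width: 1.002
t 2.2 p [0.4139 0.0841 0.252 ] yaw_y -91.4 tilt [ 0.41 -0.14] F [ 0.1 -0.1 -0.2] M [-0.   -0.01 -0.01] w 92.2 q [ 0.06  0.11 -0.43  1.97  0.06  1.07 -1.98]
d_tool mm [ 18.7 -89.6 101.9]
```

```bash
python3 -m inch '[[[0,5,-22,5,0],[0,5,-22,15,0],[0,5,-22,25,0],[0,3,-20,25,0],[0,0,0,20,0],[0,0,0,0,0]]]'; python3 d.py 0.4355 0.173 0.046
python3 - <<'E'
from h import *
d=cam("top"); crop(d,160,225,120,100,6,"pics/t1.png")
d=cam("scene"); crop(d,190,200,140,190,4,"pics/s1.png")
E
```

```text
clock: 2.8
position: [0.4368, 0.1716, 0.1604]
ee_rot: [3.14, -0.002, 0.018]
force: [-0.3, -0.7, 0.3]
width: 1.002
t 2.8 p [0.4368 0.1716 0.1604] yaw_y -90.09 tilt [ 0.67 -0.09] F [-0.3 -0.7  0.3] M [-0.01  0.13 -0.04] w 92.2 q [-0.11  0.3  -0.47  2.    0.18  0.87 -2.25]
d_tool mm [ -2.6  -1.6 114.4]
```

View pics/s1.png

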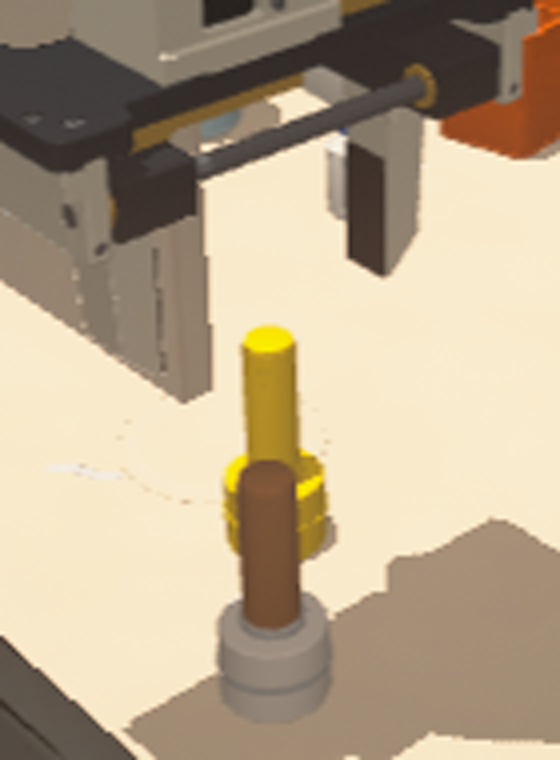

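View pics/t1.png

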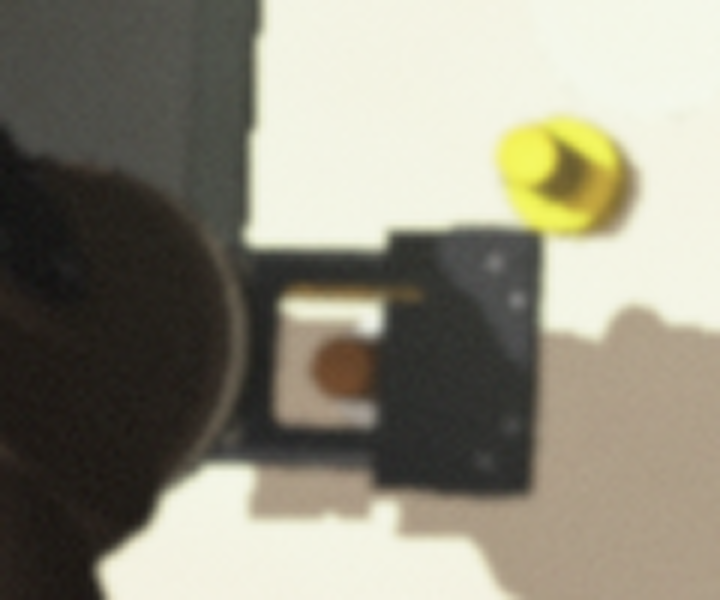

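The scene crop shows the mallet handle top at (267,475) centred between the open fingers, and the yellow one clear of them. Next I'll descend.

```bash
python3 -m inch '[[[0,-1,0,25,0],[0,-1,-1,25,0],[0,-1,0,25,0],[0,0,0,20,0],[0,0,0,0,0]]]'; python3 d.py 0.4355 0.173 0.046
```

```text
clock: 3.4
position: [0.4434, 0.1725, 0.0729]
ee_rot: [-3.138, 0.003, -0.045]
force: [0.1, 0.5, 0.0]
width: 0.997
t 3.4 p [0.4434 0.1725 0.0729] yaw_y -90.11 tilt [1.66 0.18] F [0.1 0.5 0. ] M [0.01 0.05 0.02] w 91.7 q [-0.17  0.42 -0.42  2.1   0.3   0.65 -2.36]
d_tool mm [-8.6 -0.4 26.7]
```

```bash
python3 -m inch '[[[0,-3,0,5,0],[0,-3,0,5,0],[0,-3,0,5,0],[0,-1,0,5,0],[0,0,0,0,0]]]'; python3 d.py 0.4355 0.173 0.046
```

```text
clock: 3.9
position: [0.4365, 0.1729, 0.0561]
ee_rot: [-3.136, 0.003, -0.057]
force: [-0.2, 0.4, -1.2]
width: 1.002
t 3.9 p [0.4365 0.1729 0.0561] yaw_y -90.12 tilt [2.08 0.3 ] F [-0.2  0.4 -1.2] M [0.09 0.05 0.01] w 92.2 q [-0.19  0.44 -0.4   2.13  0.33  0.59 -2.4 ]
d_tool mm [-1.3  0.  10. ]
```

```bash
python3 -m inch '[[[0,0,0,0,0],[0,0,0,0,0],[0,0,0,0,0],[0,0,0,0,0]]]'; python3 d.py 0.4355 0.173 0.046
```

```text
clock: 4.3
position: [0.4369, 0.1733, 0.0566]
ee_rot: [-3.135, 0.003, -0.058]
force: [0.5, 0.8, -0.4]
width: 1.002
t 4.3 p [0.4369 0.1733 0.0566] yaw_y -90.11 tilt [2.12 0.32] F [ 0.5  0.8 -0.4] M [-0.    0.09  0.03] w 92.2 q [-0.19  0.44 -0.4   2.13  0.33  0.59 -2.4 ]
d_tool mm [-1.8  0.3 10.5]
```

```bash
python3 -m inch '[[[0,-1,0,5,0],[0,-1,0,4,0],[0,0,0,0,0],[1,0,0,0,0],[1,0,0,0,0],[1,0,0,0,0],[1,0,0,0,0],[1,0,0,0,0]]]' 20; python3 d.py 0.4355 0.173 0.046
```

```text
clock: 5.1
position: [0.4351, 0.1733, 0.0466]
ee_rot: [-3.136, 0.003, -0.058]
force: [0.3, 0.4, 0.8]
width: 0.617
t 5.1 p [0.4351 0.1733 0.0466] yaw_y -90.11 tilt [2.11 0.32] F [0.3 0.4 0.8] M [ 0.03  0.04 -0.  ] w 56.7 q [-0.2   0.45 -0.39  2.14  0.34  0.57 -2.41]
d_tool mm [0.4 0.3 0.6]
```

```bash
python3 -m inch '[[[1,0,0,0,0],[1,0,0,0,0],[1,0,0,0,0],[1,0,0,0,0],[1,0,0,0,0],[1,0,0,0,0],[1,0,0,0,0]]]' 45; python3 d.py 0.4355 0.173 0.046
```

```text
clock: 5.8
position: [0.4353, 0.1734, 0.0468]
ee_rot: [-3.135, 0.003, -0.058]
force: [0.3, 0.0, 0.3]
width: 0.234
t 5.8 p [0.4353 0.1734 0.0468] yaw_y -90.11 tilt [2.13 0.33] F [0.3 0.  0.3] M [ 0.03  0.04 -0.03] w 21.6 q [-0.2   0.45 -0.39  2.14  0.34  0.57 -2.41]
d_tool mm [0.2 0.4 0.8]
```

```bash
python3 -m inch '[[[1,0,0,-10,0],[1,0,0,-20,0],[1,0,0,-25,0],[1,0,0,-25,0],[1,0,0,-25,0],[1,0,0,-25,0],[1,0,0,-25,0],[1,0,0,-25,0],[1,0,0,0,0]]]'; python3 d.py 0.42 0.05 0.25
python3 - <<'E'
from h import *
d=cam("scene"); crop(d,170,100,200,220,2.7,"pics/s2.png")
E
```

```text
clock: 6.7
position: [0.4244, 0.1719, 0.2369]
ee_rot: [-3.137, -0.001, -0.049]
force: [0.3, 1.1, -2.4]
width: 0.233
t 6.7 p [0.4244 0.1719 0.2369] yaw_y -89.94 tilt [1.81 0.26] F [ 0.3  1.1 -2.4] M [0.04 0.04 0.01] w 21.4 q [-0.07  0.18 -0.5   1.94  0.11  1.02 -2.19]
d_tool mm [ -4.1 121.8 -13.8]
```

View pics/s2.png

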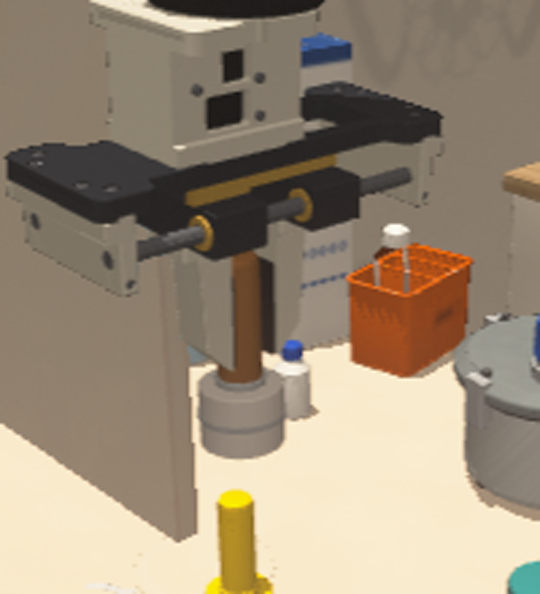

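```bash
python3 -m inch '[[[1,0,20,-4,0],[1,0,35,-4,0],[1,0,40,-4,0],[1,0,40,0,0],[1,0,40,0,0],[1,0,40,0,0],[1,10,30,0,0],[1,25,30,0,0],[1,25,30,0,0],[1,15,25,0,0],[1,0,0,0,0]]]'; python3 d.py 0.5267 -0.215 0.20
```

```text
clock: 7.85
position: [0.4913, -0.1707, 0.2361]
ee_rot: [-3.137, -0.009, -0.015]
force: [-0.7, 0.7, -3.2]
width: 0.235
t 7.85 p [ 0.4913 -0.1707  0.2361] yaw_y -89.69 tilt [0.55 0.27] F [-0.7  0.7 -3.2] M [ 0.04  0.08 -0.03] w 21.6 q [ 0.41  0.27 -0.21  1.81  0.06  1.07 -1.39]
d_tool mm [34.8 44.6 36.2]
```

```bash
python3 -m inch '[[[1,12,15,0,0],[1,12,15,0,0],[1,12,15,6,0],[1,0,0,10,0],[1,0,0,10,0],[1,0,0,0,0]]]'; python3 d.py 0.5267 -0.215 0.17
python3 - <<'E'
from h import *
d=cam("scene"); crop(d,310,130,140,160,3.6,"pics/s3.png")
d=cam("top"); crop(d,330,180,130,130,4.6,"pics/t3.png")
E
```

```text
clock: 8.45
position: [0.5231, -0.2125, 0.2014]
ee_rot: [-3.131, -0.011, 0.006]
force: [0.3, 0.0, -2.4]
width: 0.229
t 8.45 p [ 0.5231 -0.2125  0.2014] yaw_y -89.59 tilt [-0.23  0.63] F [ 0.3  0.  -2.4] M [ 0.03  0.1  -0.  ] w 21.1 q [ 0.44  0.38 -0.19  1.74  0.07  1.04 -1.34]
d_tool mm [ 3.7  2.9 31.3]
```

View pics/s3.png

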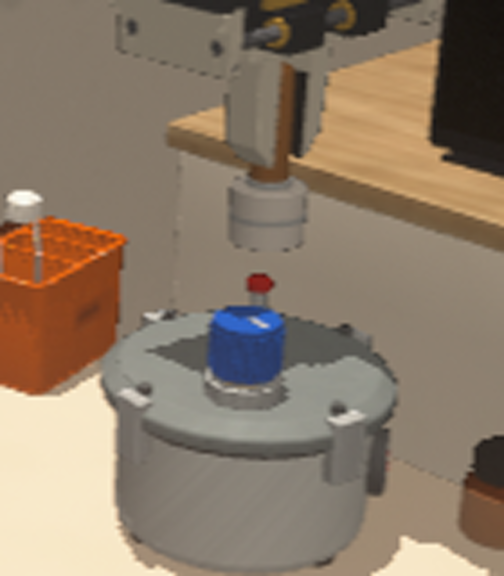

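View pics/t3.png

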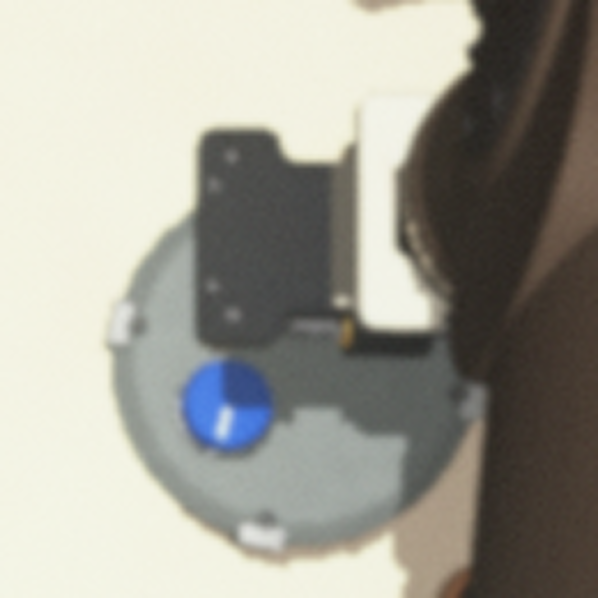

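```bash
python3 -m inch '[[[1,3,2,10,0],[1,2,1,9,0],[1,1,0,2,0],[1,0,0,0,0]]]'; python3 d.py 0.5287 -0.215 0.17; python3 -m inch '[[[1,0,0,3,0],[1,0,0,3,0]]]'; python3 d.py 0.5287 -0.215 0.17
```

```text
clock: 8.95
position: [0.5307, -0.2145, 0.1813]
ee_rot: [-3.132, -0.014, 0.0]
force: [0.3, -0.1, -2.8]
width: 0.232
t 8.95 p [ 0.5307 -0.2145  0.1813] yaw_y -89.48 tilt [-0.    0.57] F [ 0.3 -0.1 -2.8] M [-0.01 -0.03 -0.02] w 21.4 q [ 0.44  0.4  -0.19  1.75  0.08  1.   -1.34]
d_tool mm [-2.   0.6 11.3]
clock: 9.15
position: [0.5311, -0.2145, 0.1755]
ee_rot: [-3.132, -0.014, -0.001]
force: [-1.1, 1.0, 2.2]
width: 0.232
t 9.15 p [ 0.5311 -0.2145  0.1755] yaw_y -89.48 tilt [0.05 0.55] F [-1.1  1.   2.2] M [ 0.11  0.42 -0.01] w 21.4 q [ 0.43  0.41 -0.19  1.75  0.08  0.99 -1.34]
d_tool mm [-2.4  0.6  5.5]
```

```bash
python3 -m inch '[[[1,0,0,3,0],[1,0,0,3,0]]]'; python3 d.py 0.5287 -0.215 0.17;python3 -m inch '[[[1,0,0,2,0]]]'; python3 d.py 0.5287 -0.215 0.17
```

```text
clock: 9.35
position: [0.5313, -0.2145, 0.1704]
ee_rot: [-3.132, -0.014, -0.003]
force: [-3.6, 1.0, 8.9]
width: 0.232
t 9.35 p [ 0.5313 -0.2145  0.1704] yaw_y -89.49 tilt [0.1  0.52] F [-3.6  1.   8.9] M [0.27 0.91 0.01] w 21.3 q [ 0.43  0.42 -0.19  1.76  0.08  0.97 -1.35]
d_tool mm [-2.6  0.5  0.4]
clock: 9.45
position: [0.5315, -0.2146, 0.1694]
ee_rot: [-3.133, -0.014, -0.004]
force: [-6.2, 2.1, 20.3]
width: 0.235
t 9.45 p [ 0.5315 -0.2146  0.1694] yaw_y -89.5 tilt [0.16 0.5 ] F [-6.2  2.1 20.3] M [0.63 1.67 0.02] w 21.6 q [ 0.43  0.42 -0.19  1.76  0.08  0.97 -1.35]
d_tool mm [-2.8  0.4 -0.6]
```

```bash
python3 -m inch '[[[1,0,0,0.5,0]]]'; python3 d.py
python3 - <<'E'
from h import *
d=cam("scene"); crop(d,360,170,50,60,9,"pics/s4.png")
E
python3 -m inch '[[[1,0,0,-8,0],[1,0,0,-10,0],[1,0,0,-15,0],[1,0,0,-20,0],[1,0,0,-20,0],[1,0,0,0,0]]]'; python3 d.py
python3 - <<'E'
from h import *
d=cam("scene"); crop(d,320,160,90,100,6,"pics/s5.png")
E
```

```text
clock: 9.55
position: [0.5315, -0.2145, 0.1698]
ee_rot: [-3.133, -0.014, -0.005]
force: [-4.3, 1.2, 9.4]
width: 0.233
t 9.55 p [ 0.5315 -0.2145  0.1698] yaw_y -89.5 tilt [0.18 0.48] F [-4.3  1.2  9.4] M [0.44 1.21 0.06] w 21.5 q [ 0.43  0.42 -0.19  1.76  0.08  0.97 -1.35]
clock: 10.2
position: [0.5313, -0.2153, 0.2468]
ee_rot: [-3.133, -0.013, -0.007]
force: [0.3, -0.6, -1.8]
width: 0.229
t 10.2 p [ 0.5313 -0.2153  0.2468] yaw_y -89.51 tilt [0.24 0.47] F [ 0.3 -0.6 -1.8] M [-0.01 -0.04  0.  ] w 21.1 q [ 0.44  0.35 -0.19  1.66  0.06  1.14 -1.33]
```

View pics/s4.png

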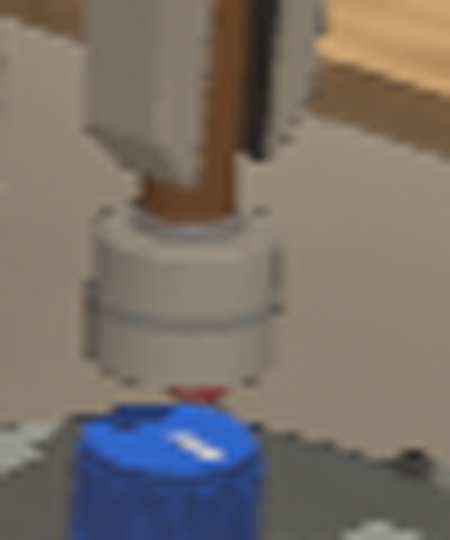

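View pics/s5.png

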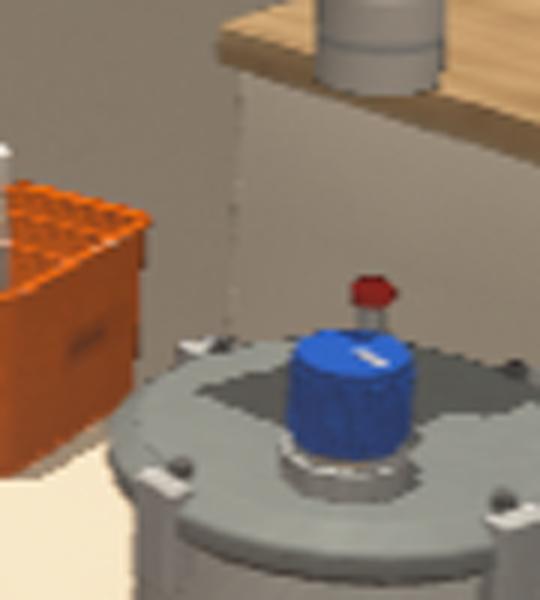

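The pressed picture shows the head down under the mallet. The force jumped to 23 N net after 7 mm of travel, so it hit the stop. Afterwards the pin head is back at about (382,208.6), where it was at the start, so it is up. Next I'll carry the mallet back.

```bash
python3 -m inch '[[[1,-15,-15,0,0],[1,-30,-30,0,0],[1,-30,-30,0,0],[1,-25,-30,0,0],[1,-8,-38,0,0],[1,0,-40,0,0],[1,0,-40,0,0],[1,0,-40,0,0],[1,0,-30,0,0],[1,0,-25,0,0],[1,0,-10,0,0],[1,0,0,0,0]]]'; python3 d.py 0.41 0.14 0.10
```

```text
clock: 11.45
position: [0.4081, 0.1211, 0.2343]
ee_rot: [-3.134, -0.008, 0.019]
force: [0.7, -0.1, -2.4]
width: 0.23
t 11.45 p [0.4081 0.1211 0.2343] yaw_y -89.71 tilt [-0.71  0.44] F [ 0.7 -0.1 -2.4] M [-0.05  0.01  0.03] w 21.2 q [ 0.02  0.15 -0.47  1.98  0.06  1.04 -2.04]
d_tool mm [  3.6 -17.8 134.4]
```

```bash
python3 -m inch '[[[1,0,-9,20,0],[1,0,-8,30,0],[1,0,0,30,0],[1,-1,0,30,0],[1,-1,0,20,0],[1,0,0,8,0],[1,0,0,0,0]]]'; python3 d.py 0.41 0.14 0.05
python3 - <<'E'
from h import *
d=cam("scene"); crop(d,200,250,100,120,5,"pics/s6.png")
E
```

```text
clock: 12.15
position: [0.4055, 0.1288, 0.0898]
ee_rot: [-3.139, 0.008, 0.021]
force: [-0.3, -1.1, -2.1]
width: 0.23
t 12.15 p [0.4055 0.1288 0.0898] yaw_y -90.3 tilt [-0.77  0.15] F [-0.3 -1.1 -2.1] M [-0.01  0.01  0.02] w 21.2 q [-0.07  0.35 -0.44  2.16  0.22  0.68 -2.23]
d_tool mm [  5.  -11.1  39.7]
```

View pics/s6.png

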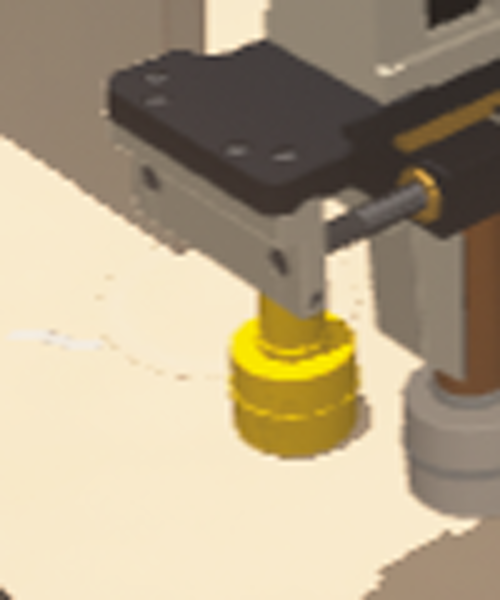

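```bash
python3 -m inch '[[[1,0,-4,14,0],[1,0,-4,14,0],[1,0,-2,5,0],[1,0,0,3,0],[1,0,0,0,0]]]'; python3 d.py 0.41 0.14 0.0468
python3 - <<'E'
from h import *
d=cam("scene"); crop(d,220,270,100,120,5,"pics/s7.png")
E
```

```text
clock: 12.7
position: [0.4103, 0.1386, 0.0581]
ee_rot: [-3.137, 0.014, 0.006]
force: [-0.2, 0.3, -1.8]
width: 0.232
t 12.7 p [0.4103 0.1386 0.0581] yaw_y -90.51 tilt [-0.22  0.25] F [-0.2  0.3 -1.8] M [ 0.02  0.02 -0.04] w 21.3 q [-0.12  0.41 -0.41  2.18  0.27  0.6  -2.3 ]
d_tool mm [-0.2 -1.4 11.3]
```

View pics/s7.png

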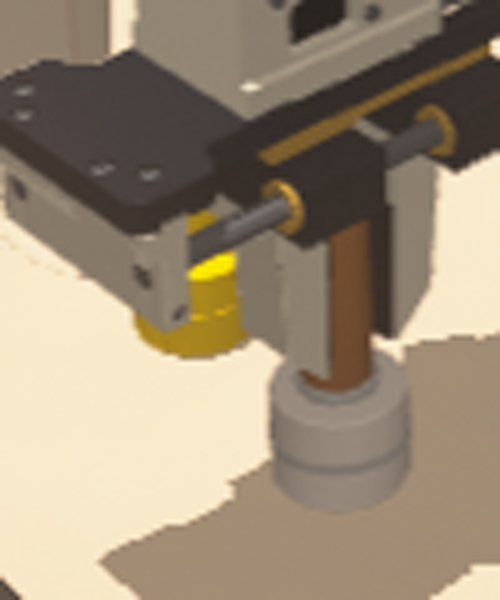

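```bash
python3 -m inch '[[[1,0,0,4,0],[1,0,0,4,0],[1,0,0,2,0],[1,0,0,0,0]]]'; python3 d.py; python3 -m inch '[[[1,0,0,1.5,0],[1,0,0,0,0]]]'; python3 d.py
```

```text
clock: 13.15
position: [0.4113, 0.1385, 0.0488]
ee_rot: [-3.137, 0.015, 0.002]
force: [-0.0, 0.6, -2.8]
width: 0.234
t 13.15 p [0.4113 0.1385 0.0488] yaw_y -90.56 tilt [-0.07  0.28] F [-0.   0.6 -2.8] M [-0.02  0.09 -0.01] w 21.5 q [-0.13  0.42 -0.39  2.19  0.29  0.57 -2.32]
clock: 13.35
position: [0.4114, 0.1386, 0.0473]
ee_rot: [-3.137, 0.015, 0.002]
force: [-0.4, -0.9, 0.7]
width: 0.234
t 13.35 p [0.4114 0.1386 0.0473] yaw_y -90.55 tilt [-0.06  0.27] F [-0.4 -0.9  0.7] M [-0.06  0.1  -0.01] w 21.5 q [-0.13  0.43 -0.39  2.19  0.29  0.57 -2.32]
```

```bash
python3 -m inch '[[[1,0,0,0.5,0],[1,0,0,0.5,0],[1,0,0,0.5,0],[1,0,0,0,0]]]' 4; python3 d.py; python3 -m inch '[[[0.7,0,0,0,0],[0.7,0,0,0,0],[0.5,0,0,0,0],[0.2,0,0,0,0],[0.2,0,0,0,0],[0,0,0,0,0],[0,0,0,0,0],[0,0,0,0,0],[0,0,0,0,0]]]'; python3 d.py;  python3 - <<'E'
from h import *
d=cam("scene"); crop(d,220,270,100,120,5,"pics/s8.png")
E
```

```text
clock: 13.75
position: [0.4116, 0.1388, 0.0465]
ee_rot: [-3.137, 0.015, 0.0]
force: [-1.2, 0.3, 0.1]
width: 0.237
t 13.75 p [0.4116 0.1388 0.0465] yaw_y -90.53 tilt [-0.01  0.27] F [-1.2  0.3  0.1] M [-0.01  0.09  0.08] w 21.8 q [-0.13  0.43 -0.39  2.19  0.29  0.57 -2.32]
clock: 14.65
position: [0.4121, 0.139, 0.0464]
ee_rot: [-3.136, 0.015, -0.001]
force: [0.0, -1.3, -0.1]
width: 0.859
t 14.65 p [0.4121 0.139  0.0464] yaw_y -90.54 tilt [0.03 0.3 ] F [ 0.  -1.3 -0.1] M [0.03 0.02 0.  ] w 79.0 q [-0.13  0.43 -0.39  2.19  0.29  0.57 -2.32]
```

View pics/s8.png

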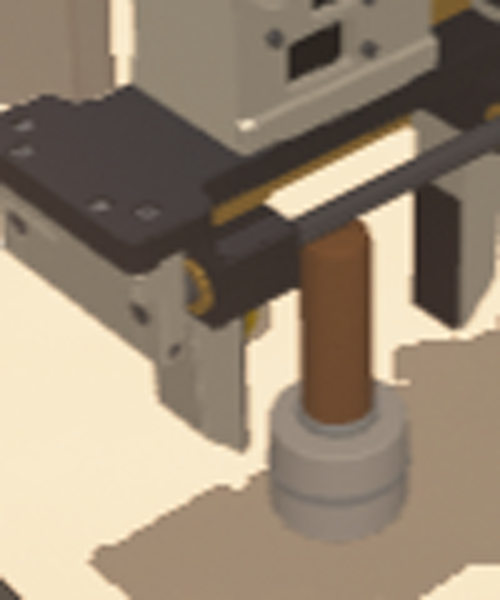

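```bash
python3 -m inch '[[[0,0,0,-15,0],[0,0,0,-25,0],[0,0,0,-30,0],[0,0,0,-30,0],[0,0,0,-30,0],[0,0,0,-30,0],[0,0,0,-15,0],[0,0,20,0,-8],[0,0,35,0,0],[0,0,40,0,0],[0,0,40,0,0],[0,0,40,0,0]]]'; python3 d.py 0.479 -0.145 0.18
```

```text
clock: 15.9
position: [0.4326, -0.0346, 0.229]
ee_rot: [-3.126, -0.234, -0.005]
force: [0.3, 0.7, -0.6]
width: 1.001
t 15.9 p [ 0.4326 -0.0346  0.229 ] yaw_y -81.45 tilt [0.14 0.41] F [ 0.3  0.7 -0.6] M [0.03 0.01 0.04] w 92.1 q [ 0.29  0.15 -0.36  1.98  0.05  1.02 -1.52]
d_tool mm [ 29.3 116.4  48.3]
```

```bash
python3 -m inch '[[[0,10,40,0,0],[0,10,38,0,0],[0,9,35,0,0],[0,0,0,0,-8.5],[0,0,0,0,-8.5],[0,0,0,0,-8.5],[0,0,0,0,-8.5],[0,0,0,0,-8.5],[0,0,0,0,-8.5],[0,0,0,0,-8.5],[0,0,0,0,-8.5]]]'; python3 d.py 0.479 -0.145 0.18;python3 -m inch '[[[0,0,0,0,-8.5],[0,0,0,0,-8.5],[0,0,0,0,-8.5],[0,0,0,0,-8.5],[0,0,0,0,-8.5],[0,0,0,0,-8.5],[0,0,0,0,-8.5],[0,0,0,0,-8.5],[0,0,0,0,-8.5],[0,0,0,0,0]]]'; python3 d.py 0.479 -0.145 0.18;  python3 - <<'E'
from h import *
d=cam("scene"); cv2.imwrite("pics/s9.png",d["frame"])
d=cam("top");crop(d,200,200,260,160,3,"pics/t9.png")
E
```

```text
clock: 17.0
position: [0.477, -0.155, 0.2269]
ee_rot: [-2.454, -1.956, -0.005]
force: [-0.6, -0.1, -0.7]
width: 1.002
t 17.0 p [ 0.477  -0.155   0.2269] yaw_y -12.9 tilt [0.   0.26] F [-0.6 -0.1 -0.7] M [-0.02 -0.08 -0.04] w 92.2 q [ 0.59  0.28 -0.47  1.84  0.14  1.06 -0.16]
d_tool mm [10.  -0.2 47. ]
clock: 18.0
position: [0.475, -0.1549, 0.2258]
ee_rot: [-0.69, -3.061, -0.006]
force: [0.8, -0.1, -0.2]
width: 1.0
t 18.0 p [ 0.475  -0.1549  0.2258] yaw_y 64.58 tilt [-0.16  0.28] F [ 0.8 -0.1 -0.2] M [ 0.08 -0.19  0.01] w 92.0 q [ 0.79  0.33 -0.74  1.83  0.24  1.09  1.1 ]
d_tool mm [ 0.4 10.5 45.8]
```

View pics/s9.png

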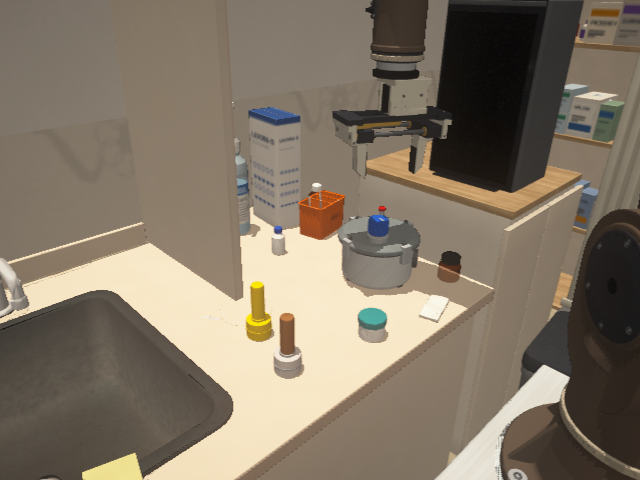

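View pics/t9.png

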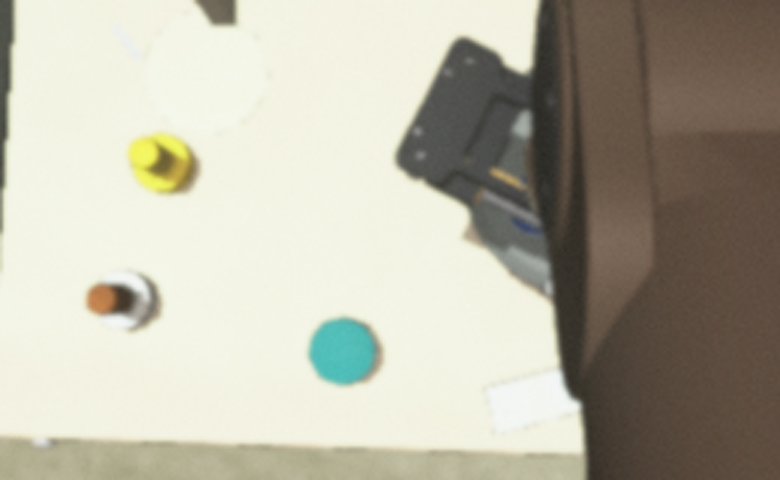

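```bash
python3 -m inch '[[[0,0,5,15,0],[0,0,5,15,0],[0,0,0,15,0],[0,0,0,0,0]]]'; python3 d.py 0.4785 -0.1448 0.117;  python3 - <<'E'
from h import *
d=cam("scene"); crop(d,320,130,130,130,4.6,"pics/s10.png")
d=cam("top");crop(d,320,200,140,140,4,"pics/t10.png")
E
```

```text
clock: 18.5
position: [0.4798, -0.1457, 0.1801]
ee_rot: [-0.728, -3.054, -0.005]
force: [-0.5, -0.2, -0.2]
width: 0.997
t 18.5 p [ 0.4798 -0.1457  0.1801] yaw_y 63.19 tilt [-0.08  0.21] F [-0.5 -0.2 -0.2] M [ 0.08 -0.11 -0.02] w 91.7 q [ 0.74  0.38 -0.71  1.88  0.29  0.99  1.01]
d_tool mm [ 1.4  0.1 63.1]
```

View pics/s10.png

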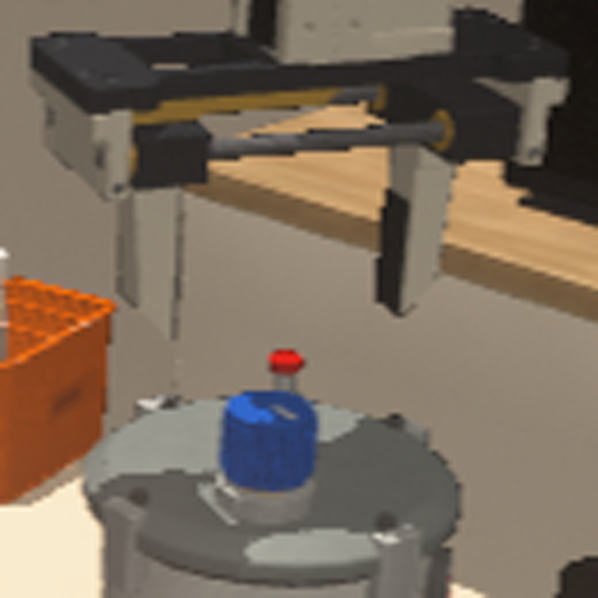

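View pics/t10.png

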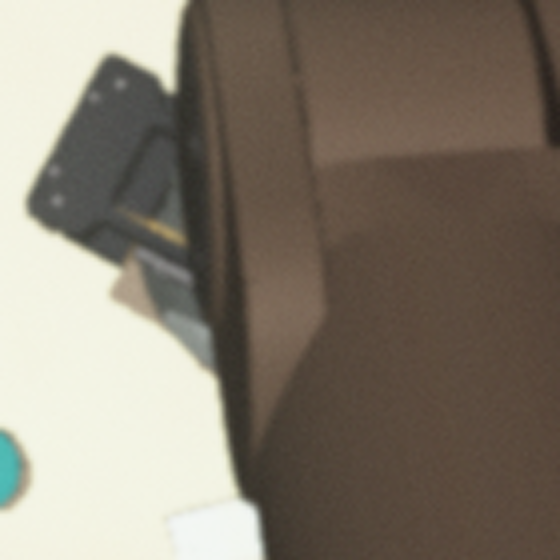

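```bash
python3 -m inch '[[[0,0.5,0,12,0],[0,0.5,0,15,0],[0,0,0,15,0],[0,0,0,10,0],[0,0,0,0,0]]]'; python3 d.py 0.4785 -0.1448 0.117
```

```text
clock: 19.1
position: [0.482, -0.146, 0.1294]
ee_rot: [0.734, 3.049, 0.004]
force: [0.3, 0.7, 1.1]
width: 0.998
t 19.1 p [ 0.482  -0.146   0.1294] yaw_y 62.94 tilt [0.36 0.06] F [0.3 0.7 1.1] M [ 0.02 -0.16  0.03] w 91.8 q [ 0.71  0.44 -0.68  1.95  0.35  0.87  0.94]
d_tool mm [ 3.7 -0.6 12.4]
```

```bash
python3 -m inch '[[[0,1.5,0,5,0],[0,1.5,-0.5,5,0],[0,1,0,1.5,0],[0,0,0,0,0]]]'; python3 d.py 0.4785 -0.1448 0.117;  python3 - <<'E'
from h import *
d=cam("scene"); crop(d,340,170,80,90,6.5,"pics/s11.png")
E
```

```text
clock: 19.5
position: [0.4788, -0.1446, 0.1181]
ee_rot: [0.734, 3.047, 0.004]
force: [0.7, 0.2, -0.3]
width: 0.999
t 19.5 p [ 0.4788 -0.1446  0.1181] yaw_y 62.9 tilt [0.46 0.03] F [ 0.7  0.2 -0.3] M [ 0.07 -0.12  0.  ] w 92.0 q [ 0.7   0.45 -0.67  1.97  0.37  0.84  0.93]
d_tool mm [ 0.1 -0.3  1.1]
```

View pics/s11.png

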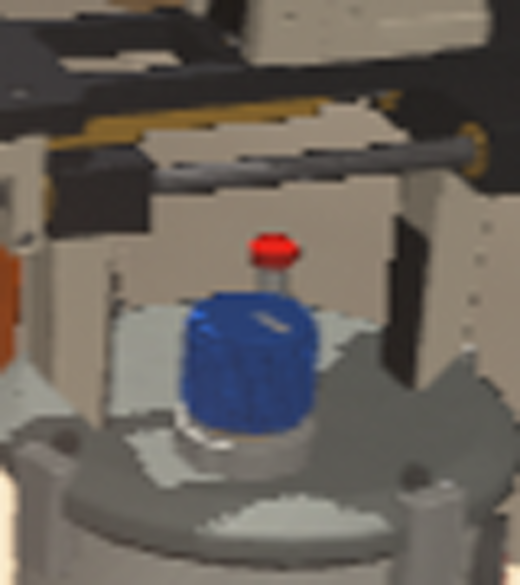

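```bash
python3 -m inch '[[[1,0,0,0,0],[1,0,0,0,0],[1,0,0,0,0],[1,0,0,0,0],[1,0,0,0,0],[1,0,0,0,0],[1,0,0,0,0],[1,0,0,0,0],[1,0,0,0,0],[1,0,0,0,0]]]' 15; python3 d.py 0.4785 -0.1448 0.117
```

```text
clock: 20.55
position: [0.4795, -0.1451, 0.1191]
ee_rot: [0.735, 3.045, 0.003]
force: [-0.6, 0.2, 0.5]
width: 0.386
t 20.55 p [ 0.4795 -0.1451  0.1191] yaw_y 62.87 tilt [ 0.54 -0.02] F [-0.6  0.2  0.5] M [ 0.04 -0.14 -0.02] w 35.5 q [ 0.7   0.44 -0.67  1.97  0.37  0.84  0.93]
d_tool mm [ 1.  -0.2  2.1]
```

Gripped at 35.5 mm with no side force, so it is centred. Next I'll turn it clockwise (+ about tool z), feeding down about 0.18 mm per row.

```bash
python3 -m inch '[[[1,0,0,0,0],[1,0,0,0.2,8],[1,0,0,0.2,8],[1,0,0,0.2,8],[1,0,0,0.2,8]]]' 30; python3 d.py 0.4785 -0.1448 0.117
```

```text
clock: 21.05
position: [0.4792, -0.1454, 0.1184]
ee_rot: [1.57, 2.712, 0.007]
force: [-1.2, -0.4, 0.6]
width: 0.385
t 21.05 p [ 0.4792 -0.1454  0.1184] yaw_y 29.85 tilt [ 0.52 -0.01] F [-1.2 -0.4  0.6] M [-0.05  0.07  0.1 ] w 35.4 q [ 0.6   0.41 -0.53  1.98  0.28  0.82  0.43]
d_tool mm [ 0.9 -0.3  1.4]
```

```bash
python3 -m inch '[[[1,0,0,0.2,8],[1,0,0,0.2,8],[1,0,0,0.2,8],[1,0,0,0.2,8],[1,0,0,0.2,8],[1,0,0,0.2,8],[1,0,0,0.2,8],[1,0,0,0.2,8]]]'; python3 d.py 0.4785 -0.1448 0.117;  python3 - <<'E'
from h import *
d=cam("scene"); crop(d,340,170,80,90,6.5,"pics/s12.png")
E
```

```text
clock: 21.85
position: [0.4784, -0.1454, 0.1169]
ee_rot: [2.805, 1.405, 0.01]
force: [-1.2, -1.1, 1.4]
width: 0.384
t 21.85 p [ 0.4784 -0.1454  0.1169] yaw_y -36.77 tilt [ 0.45 -0.06] F [-1.2 -1.1  1.4] M [-0.18  0.12  0.01] w 35.3 q [ 0.38  0.37 -0.25  1.99  0.13  0.78 -0.58]
d_tool mm [ 0.5 -0.3 -0.1]
```

View pics/s12.png

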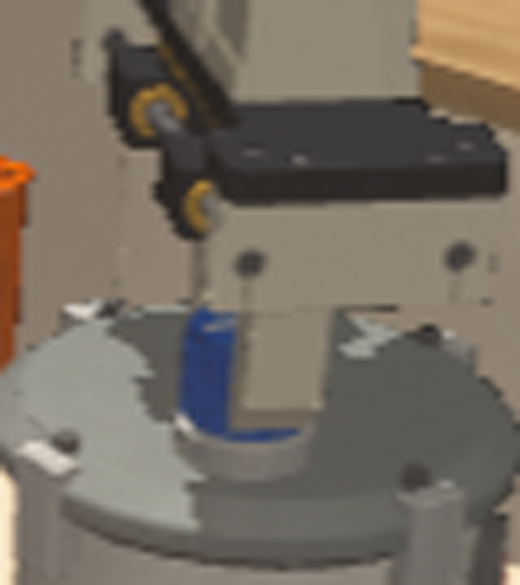

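```bash
python3 -m inch '[[[1,0,0,0.1,4],[1,0,0,0.1,4],[1,0,0,0.1,4]]]' >/dev/null; python3 d.py;  python3 -m inch '[[[1,0,0,0.1,3],[1,0,0,0.1,3]]]'>/dev/null; python3 d.py
```

```text
t 22.2 p [ 0.4783 -0.1453  0.1166] yaw_y -49.14 tilt [ 0.43 -0.09] F [-0.8 -0.2  1.6] M [-0.1   0.18  0.08] w 35.4 q [ 0.34  0.37 -0.19  2.    0.1   0.77 -0.77]
t 22.4 p [ 0.4783 -0.1452  0.1165] yaw_y -55.03 tilt [ 0.42 -0.11] F [-0.6 -0.1  1.3] M [-0.17  0.18  0.07] w 35.4 q [ 0.32  0.37 -0.17  2.    0.09  0.77 -0.86]
```

```bash
python3 -m inch '[[[1,0,0,0.1,3],[1,0,0,0.1,3]]]' >/dev/null; python3 d.py;  python3 -m inch '[[[1,0,0,0.1,3],[1,0,0,0.1,3]]]'>/dev/null; python3 d.py
```

```text
t 22.6 p [ 0.4783 -0.1452  0.1163] yaw_y -60.87 tilt [ 0.41 -0.12] F [-0.2 -1.   1.5] M [-0.17  0.16  0.04] w 35.3 q [ 0.3   0.37 -0.15  2.    0.08  0.77 -0.95]
t 22.8 p [ 0.4782 -0.1452  0.1162] yaw_y -66.72 tilt [ 0.4  -0.13] F [-0.7 -0.2  1.8] M [-0.11  0.22  0.04] w 35.3 q [ 0.28  0.37 -0.12  2.    0.06  0.77 -1.04]
```

```bash
for i in 1 2 3; do python3 -m inch '[[[1,0,0,0.1,3],[1,0,0,0.1,3]]]' >/dev/null; python3 d.py; done
```

```text
t 23.0 p [ 0.4782 -0.1451  0.1161] yaw_y -72.54 tilt [ 0.39 -0.14] F [-1.2 -0.9  1.7] M [-0.12  0.24  0.64] w 35.6 q [ 0.26  0.36 -0.1   2.01  0.05  0.77 -1.13]
t 23.2 p [ 0.4788 -0.1448  0.1161] yaw_y -78.23 tilt [ 0.43 -0.17] F [ 2.  -0.   0.7] M [ 0.01 -0.21  0.73] w 35.5 q [ 0.24  0.36 -0.07  2.01  0.04  0.76 -1.22]
t 23.4 p [ 0.4795 -0.1447  0.1162] yaw_y -83.91 tilt [ 0.5  -0.23] F [ 2.5 -0.7  1.8] M [-0.09 -0.86  0.75] w 35.4 q [ 0.22  0.36 -0.05  2.01  0.03  0.76 -1.31]
```

The moment jumped from 0.04 to 0.64 N·m near yaw −72.5°, then held at about 0.74 N·m while the pads slipped. So the cap is bottomed out on its stop. I'll unwind in 1° steps with a firmer grip to find where the torque lets go, and take that as zero.

```bash
python3 -m inch '[[[1,0,0,0,0],[1,0,0,0,0]]]' 50 >/dev/null; python3 d.py; for i in 1 2 3 4; do python3 -m inch '[[[1,0,0,0,-1]]]' >/dev/null; python3 d.py; done
```

```text
t 23.6 p [ 0.4798 -0.1447  0.1162] yaw_y -83.52 tilt [ 0.52 -0.26] F [ 0.2 -1.4  0.2] M [-0.17  0.14  0.41] w 35.4 q [ 0.22  0.36 -0.05  2.01  0.03  0.76 -1.3 ]
t 23.7 p [ 0.4798 -0.1447  0.1162] yaw_y -82.36 tilt [ 0.51 -0.26] F [ 0.3 -1.   0.7] M [-0.    0.06  0.1 ] w 34.7 q [ 0.23  0.36 -0.05  2.01  0.03  0.76 -1.28]
t 23.8 p [ 0.4798 -0.1447  0.1162] yaw_y -81.22 tilt [ 0.52 -0.25] F [-0.3 -0.3  1.7] M [-0.02  0.03 -0.04] w 35.2 q [ 0.23  0.36 -0.06  2.01  0.03  0.76 -1.27]
t 23.9 p [ 0.4798 -0.1446  0.1163] yaw_y -80.12 tilt [ 0.52 -0.24] F [0.3 0.6 0.6] M [ 0.03  0.06 -0.08] w 35.4 q [ 0.23  0.36 -0.06  2.01  0.04  0.76 -1.25]
t 24.0 p [ 0.4798 -0.1446  0.1163] yaw_y -79.02 tilt [ 0.52 -0.22] F [-0.2 -0.5  0.8] M [ 0.07  0.05 -0.07] w 34.9 q [ 0.24  0.36 -0.07  2.01  0.04  0.76 -1.23]
```

```bash
python3 -m inch '[[[1,0,0,-0.2,-8],[1,0,0,-0.2,-8],[1,0,0,-0.2,-8],[1,0,0,-0.2,-8],[1,0,0,-0.2,-8]]]' >/dev/null; python3 d.py;python3 -m inch '[[[1,0,0,-0.2,-8],[1,0,0,-0.2,-8],[1,0,0,-0.2,-8],[1,0,0,-0.2,-8],[1,0,0,-0.2,-8],[1,0,0,0,0]]]' >/dev/null; python3 d.py
```

```text
t 24.5 p [ 0.4794 -0.144   0.1172] yaw_y -37.34 tilt [ 0.48 -0.17] F [-0.2 -0.7  1.2] M [ 0.09  0.09 -0.09] w 34.9 q [ 0.37  0.37 -0.24  1.99  0.13  0.78 -0.6 ]
t 25.1 p [ 0.4787 -0.1438  0.1181] yaw_y 4.79 tilt [ 0.43 -0.08] F [-0.7  0.1  0.7] M [ 0.02 -0.1   0.07] w 35.2 q [ 0.51  0.39 -0.42  1.98  0.22  0.8   0.05]
```

```bash
python3 -m inch '[[[1,0,0,-0.1,-3.4],[1,0,0,0,0]]]' >/dev/null; python3 d.py; python3 -m inch '[[[1,0,0,0,0],[1,0,0,0,0],[1,0,0,0,0]]]' >/dev/null; python3 d.py;  python3 - <<'E'
from h import *
d=cam("scene"); crop(d,345,195,65,65,9,"pics/s13.png"); cv2.imwrite("pics/s13f.png",d["frame"])
d=cam("top");crop(d,300,200,160,130,4.5,"pics/t13.png")
E
```

```text
t 25.3 p [ 0.4786 -0.1438  0.1182] yaw_y 7.87 tilt [ 0.43 -0.06] F [-0.1  0.5  1.5] M [ 0.   -0.06  0.09] w 35.1 q [ 0.52  0.4  -0.44  1.98  0.23  0.8   0.1 ]
t 25.6 p [ 0.4786 -0.1438  0.1182] yaw_y 7.41 tilt [ 0.43 -0.06] F [0.3 0.7 1.3] M [-0.06 -0.05  0.03] w 35.2 q [ 0.52  0.4  -0.43  1.98  0.23  0.8   0.09]
```

View pics/s13.png

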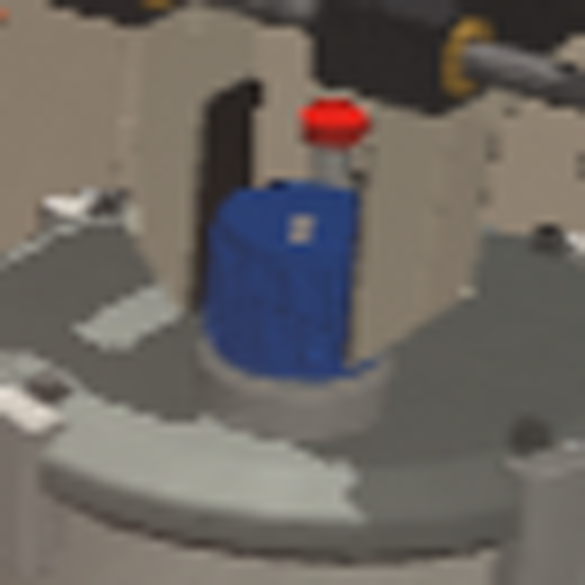

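View pics/s13f.png

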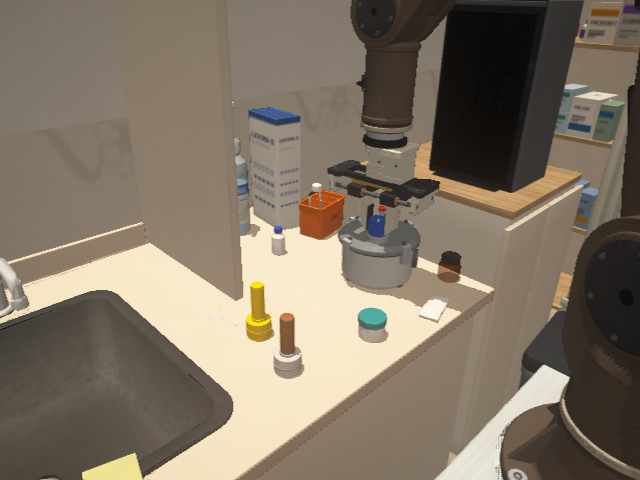

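View pics/t13.png

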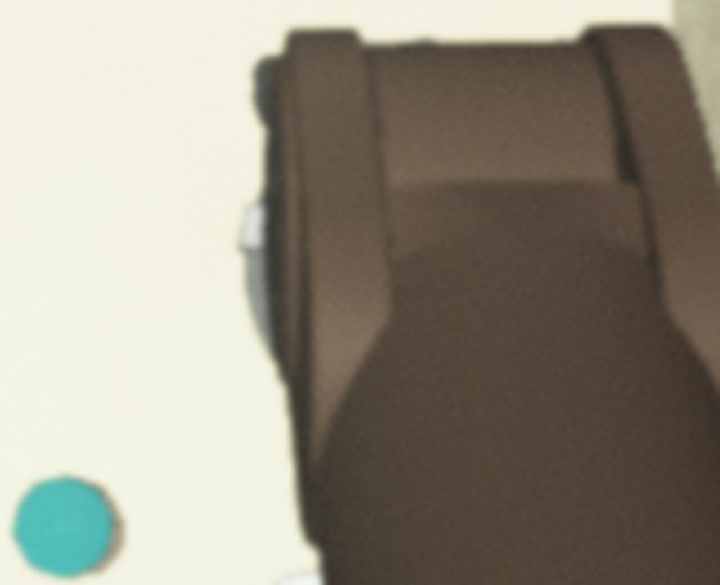

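The gripper holds the cap, with the white mark visible at about (378.4,220.3) in the scene image. The mallet stands upright at (288,345), the pin is up, and the bystanders haven't moved. Next I'll check the cap angle from the mark.

Run:
```python
from h import *
from scipy.optimize import least_squares
s0=cv2.imread("pics/scene0.png"); t0=cv2.imread("pics/top0.png"); s1=cv2.imread("pics/s13f.png")
def mark(im,b):
    x,y,w,h=b; f=im[y:y+h,x:x+w].astype(float); m=f[...,2]  # red is high on white only
    m=np.clip(m-np.median(m)-0.35*(m.max()-np.median(m)),0,None); v,u=np.mgrid[y:y+h,x:x+w]; return np.array([(u*m).sum(),(v*m).sum()])/m.sum()
S,T=cam("scene"),cam("top")
a=mark(t0,(374,266,9,9)); b=mark(s0,(377,214,10,8)); c=mark(s1,(374,216,8,8)); print(a,b,c)
zi=.110+.030+8e-3*133/360; zf=.142
C=np.array([.4785,-.1448])
for n,d,uv,z in(("top0",T,a,zi),("scene0",S,b,zi),("scene1",S,c,zf)):
    P=back(d,*uv,z)[:2]; v=P-C; print(n,P.round(4),"r",np.hypot(*v).round(4),"ang",np.degrees(np.arctan2(v[1],v[0])).round(1))
print(s1[214:226,366:392,2])
```

```text
[378.25235405 271.39618644] [381.98823529 217.61291248] [377.951609   219.94515687]
top0 [ 0.4708 -0.1433] r 0.0078 ang 169.0
scene0 [ 0.4766 -0.1527] r 0.0081 ang -103.8
scene1 [ 0.4762 -0.1407] r 0.0047 ang 119.6
[[107  66  45  46  44  45  44 114 142 139 139 140 140 120 108 117 119 101
   65  85 120 131 130 131 131 130]
 [108  65  46  45  45  43  43 111 100  39  39  61  64  63  70  86 107 110
   84  90 121 130 130 130 130 131]
 [100  55  46  45  44  43  42  42  42  41  41  42  41  42  40  41  41  50
   57 107 130 130 130 130 130 131]
 [100  53  46  45  44  42  43  42  42  43  42  41  42  41  41  41  41  41
   43 104 130 130 130 131 130 130]
 [100  54  46  43  43  43  43  44  42  43  41  47  52  49  41  40  41  40
   52 107 131 131 131 131 131 131]
 [100  55  45  44  44  43  43  44  42  43  42  95 136 109  51  42  42  41
   55 107 131 130 130 131 131 131]
 [ 96  47  45  43  43  44  43  43  43  43  43  96 130  98  41  41  41  41
   55 108 131 131 131 131 131 131]
 [ 97  46  44  43  43  43  42  44  43  42  43 113 128  82  41  42  42  42
   56 108 131 131 130 131 131 130]
 [ 96  46  44  45  44  44  43  44  43  43  43  43  42  43  43  42  43  43
   70 113 131 131 131 131 131 131]
 [ 82  47  45  44  44  44  43  43  43  43  44  43  43  42  42  42  41  43
   70 114 131 131 132 131 131 130]
 [ 80  47  45  45  45  45  44  44  43  42  44  43  43  42  42  42  42  42
   86 121 131 131 131 131 131 132]
 [ 81  47  45  46  45  44  44  44  44  43  43  44  43  43  43  42  42  43
   86 121 131 131 131 131 131 135]]
```

Run:
```python
from h import *
s0=cv2.imread("pics/scene0.png"); s1=cv2.imread("pics/s13f.png"); t0=cv2.imread("pics/top0.png")
S,T=cam("scene"),cam("top")
def pts(im,b,d,z,thr):
    x,y,w,h=b; f=im[y:y+h,x:x+w,2].astype(float); w_=np.clip(f-thr,0,None)
    v,u=np.mgrid[y:y+h,x:x+w]; k=w_>0
    P=np.array([back(d,a,c,z)[:2] for a,c in zip(u[k],v[k])]); W=w_[k]; m=(P*W[:,None]).sum(0)/W.sum(); Q=P-m
    C=(Q*W[:,None]).T@Q/W.sum(); e,V=np.linalg.eigh(C); a=V[:,1]; print(b,"c",m.round(4),"axis",np.degrees(np.arctan2(a[1],a[0])).round(1),"sd mm",(np.sqrt(e)*1e3).round(1), "n",k.sum()); return m
print(s0[214:224,366:392,2])
zi=.143
m0=pts(s0,(377,216,9,6),S,zi,75); pts(t0,(375,266,8,10),T,zi,90); m1=pts(s1,(376,218,5,4),S,.142,55)
# cap centre in scene0 camera from blue top mask
hsv=cv2.cvtColor(s0,cv2.COLOR_BGR2HSV);
```

```text
[[138 139 139 138 138 138 137 135 136 136 135 135 136 116 104 112 114  97
  118 139 138 139 139 139 139 140]
 [138 137 136 136 136 135  97  48  50  50  50  49  50  48  49  58  63  79
   90 119 138 138 139 139 139 139]
 [139 112  87  86  77  60  50  50  50  50  49  49  50  50  49  49  49  48
   49  68 116 137 137 138 139 139]
 [147 147 145 105  51  51  50  50  50  50  50  50  52  57  60  55  49  49
   48  47  69  85  86 120 139 140]
 [149 149 129  84  51  50  51  50  50  50  50  49  76 124 147 113  61  50
   49  48  48  78 127 146 148 148]
 [147 146 105  47  48  51  50  50  50  49  50  49  49  71 155 191 151  89
   59  49  49  48  94 135 148 148]
 [147 145 104  45  45  49  50  51  49  50  51  49  50  49  50  92 179 203
  137  49  49  47  73 127 149 147]
 [147 131  85  46  45  45  47  49  50  50  50  50  49  49  49  50  49  61
   58  47  46  44  57 122 149 148]
 [147 130  84  45  46  45  44  45  45  45  46  48  47  49  49  49  48  45
   44  44  43  44  56 121 148 147]
 [146 131  86  44  45  44  45  45  45  45  45  44  46  45  44  45  43  45
   45  43  44  44  55 121 147 147]]
(377, 216, 9, 6) c [ 0.4725 -0.1464] axis 165.3 sd mm [1.4 3.8] n 12
(375, 266, 8, 10) c [ 0.4707 -0.1433] axis 167.3 sd mm [1.8 3.8] n 39
(376, 218, 5, 4) c [ 0.4761 -0.1407] axis 124.7 sd mm [1.3 3.8] n 9
```

```bash
python3 -m inch '[[[1,0,0,0,-1],[1,0,0,0,0],[1,0,0,0,0]]]' >/dev/null; python3 d.py
python3 - <<'E'
from cell import workorder; print(workorder.sign_off())
E
python3 d.py
```

```text
t 26.2 p [ 0.4786 -0.1438  0.1182] yaw_y 8.56 tilt [ 0.43 -0.05] F [ 0.7 -0.4  1.4] M [-0.01 -0.05  0.02] w 35.2 q [ 0.53  0.4  -0.44  1.98  0.23  0.8   0.11]
the job is handed in; nothing more can be done
None
the job is handed in; nothing more can be done
```

The job is done and handed in at about 26 s of the 67 s allowed; the sign-off gave no verdict.

- **Relief pin:** I pressed it with the mallet head. The force rose along the spring and then jumped to about 23 N net after about 7 mm of travel, so it was on its stop. Afterwards the camera showed the pin head back at its starting height. The fingers never touched it.
- **Mallet:** It stands upright on the worktop at about (0.41, 0.14), a few centimetres from where it started. In the last picture of the whole scene it is upright, and the yellow look-alike and the other bottles and jars are where they were.
- **Bleed cap:** I turned it clockwise about 133° to the hard stop, where the torque jumped to about 0.7 N·m. I then backed it off about 90°, measured from where that torque released. The gripper still holds it at 50 N with almost no sideways load.

**What did not go cleanly:**
- At the stop I kept turning slightly too long, and the pads slipped on the cap by about 11° before I tightened the grip. I re-zeroed the angle after that.
- The white mark, which does not depend on the grip, had turned about −42°, against the −43° expected. I made one last 1° turn after that check and did not photograph it again.
- The tool tilted by up to 2° while carrying the mallet. I lowered the mallet at a light grip so that it settled flat.

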